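Check a honed chisel edge under the loupe

TASK

The focus gauge stands beside one of the two chisels: that is the chisel to inspect. Pick up the loupe and, keeping it level, hold it with its lens centred over the middle of that chisel's cutting edge, the white line round the lens rim at the same height as the tip of the gauge's red pointer. Finish while still holding it there, still and level, touching neither chisel, the gauge nor the green box.

Things in the scene. Friction and masses are not known exactly. Their poses are not given: they have to be found in the camera images.
- loupe_grip (a point): centre of the loupe's grey handle, half-way up. The loupe lies flat on the surface; handle 94 mm long, 20 mm wide, 22 mm tall, its x axis points along the handle to the lens, z up. Loupe about 0.1 kg
- loupe_lens (a point): centre of the loupe's lens, 88 mm from loupe_grip along the handle's x axis, at the same height (11 mm above the loupe's underside), level with the white line round the black rim. Rim 60 mm outside diameter, 22 mm tall. z is the lens's axis, vertical when level
- focus_pointer (a point): tip of the red pointer on the focus gauge, which marks the focal height (75 to 120 mm above the surface). The pointer reaches 44 mm from the gauge's post towards the robot (along its own -x) at a collar on the post
- focus_gauge: fixed focus gauge: grey round foot 64 mm across, upright metal post 12 mm thick with black rings, 166 mm tall. Origin at the centre of the foot's underside. It stands to the outer side of one of the two chisels, 70 to 200 mm from the edge of that chisel and over 300 mm from the edge of the other
- chisel_pale_edge (a point): middle of the cutting edge of the chisel with the all pale wooden handle, 4 mm above the surface; blade 22 mm wide, chisel 260 mm long, lying flat with the edge towards the robot and the handle (up to 31 mm high) away from it. The point's y axis points from edge to handle
- chisel_red_edge (a point): middle of the cutting edge of the chisel with the red handle, 4 mm above the surface; blade 14 mm wide, chisel 240 mm long, lying flat like the other. The point's y axis points from edge to handle
- green_box: green box 51 x 76 x 50 mm (tall), standing beside the chisel that is not to be inspected; origin at the centre of its underside. Leave alone
Not all that is in view belongs to the job. Of the things that look like the part that bears loupe_grip, the larger one is meant.

How it is judged:
On the way:
1. the loupe is lifted off the surface in the gripper (height (world z) of each of loupe_lens, loupe_grip above 0.035 m and contact force between the fingers and loupe above 1 N), for 0.2 s.
At the end, for the whole second after the job is handed in: The gripper holds the loupe still, its lens centre within 15 mm (horizontally) of the middle of the cutting edge of the chisel beside the gauge, within 8 mm of the pointer tip's height and within 0.12 rad of level; nothing but the gripper carries it (((horizontal distance between focus_gauge and chisel_pale_edge below 0.25 m and horizontal distance between loupe_lens and chisel_pale_edge below 0.015 m) or (horizontal distance between focus_gauge and chisel_red_edge below 0.25 m and horizontal distance between loupe_lens and chisel_red_edge below 0.015 m)) and z of loupe_lens in the frame of focus_pointer between -0.008 and 0.008 m and angle between loupe_lens's own z axis and vertical below 0.12 rad and contact force between the fingers and loupe above 1 N and contact force between loupe and focus_gauge below 0.1 N and contact force between loupe and chisel_pale below 0.1 N and contact force between loupe and chisel_red below 0.1 N and linear speed of loupe below 0.03 m/s and angular speed of loupe below 0.2 rad/s); the arm keeps its last pose, push and grip.
It fails at once if the loupe is tipped more than 0.4 rad from level (angle between loupe_lens's own z axis and vertical above 0.4 rad).
It fails at once if a chisel is struck or shifted (over 2 N, or 10 mm) (distance of any of chisel_pale_edge, chisel_red_edge from where it was at the start of the episode above 0.01 m or contact force between any of loupe, the arm and chisel_pale above 2 N or contact force between any of loupe, the arm and chisel_red above 2 N).
It fails at once if the gauge is struck or its pointer shifted (over 2 N, or 5 mm) (distance of focus_pointer from where it was at the start of the episode above 0.005 m or contact force between any of loupe, the arm and focus_gauge above 2 N).
It fails at once if the green box is struck or shifted (over 2 N, or 10 mm) (distance of green_box from where it was at the start of the episode above 0.01 m or contact force between any of the arm, loupe and green_box above 2 N).
It also fails if it takes over 32 s, if anything falls off the work surface, if the arm or the gripper's body presses on something with over 40 N, if the wrist force passes 120 N, or if a joint passes its speed limit or range.

ROBOT

A 6-joint arm with a two-finger parallel gripper is mounted at the origin on a cart in front of the work surface, level with it; the furniture and walls round the work are solid. World frame = base frame: x ahead of the robot, y to its left, z up, the work surface at z = 0. Lengths are in m, angles in rad, forces in N, time in s.
With the tool pointing down it reaches from about 0.325 to 0.775 m from the base axis. Payload 9.3 kg.
Tool frame: the origin (TCP) lies between the finger pads; the fingertips stand 11 mm ahead of it and the grasp point (between the pads) lies 8 mm behind it (arm.finger_overhang is the distance from the TCP to the fingertips, in m); z points along the fingers, y is the direction in which the jaws open and shut (so a half turn about z gives the same grasp; the last joint's range is limited). The gripper opens to 85 mm and grips with 20 to 120 N. Pads are 22 mm wide; open, the fingers measure 114 mm over their backs; the gripper's body (76 mm by 85 mm) begins 54 mm behind the grasp point. The pads swing forward as they close: fully open they stand 13 mm farther back than shut.
Start: joints at [1.011, 0.259, 0.021, 1.334, 0, 1.418], TCP at [0.218, 0.505, 0.242] pointing down, gripper open.
Joint ranges: [-3.04, 3.04], [-0.91, 1.82], [-1.04, 1.36], [-1.92, 1.95], [-1.52, 1.45], [-3.14, 3.14]. Speed limits (rad/s): [2.22, 2.22, 2.79, 3.14, 3.14, 3.14].

INTERFACE

Orientations are given as a rotation vector (axis times angle).
In Python, from bench import arm, vision gives the robot as it stands.
- The arm moves only by the tool apply_moves, never from a script. Its argument "motion" is a list of rows, each an object of numbers: "tx", "ty", "tz": the shift along the tool's x, y, z in mm; "ax", "ay", "az": the turn, a rotation vector about the tool's x, y, z in rad; "grip": the closure, from 0 (fully open) to 1 (shut). A call has exactly 5 rows; each row shifts and turns the pose as measured when the row begins, along the tool's axes as they then stand; what a row does not reach is not made up. A row lasts 1/12 s, in which the tool goes at most 41.7 mm and 7.16 degrees, less where a joint would pass 70% of its speed; a pose out of reach is approached as far as the arm can. A call with a gripper value outside its range is refused whole. The fingers move at their own pace and stop on an object; "newtons" is the grip in N (left out, the last holds). Time passes only in rows, so rows that do not move let the fingers close, or fill a call up. It gives the time, the measured TCP pose, the force and the opening at its end, in the units of the state.
- arm.read_state(): the state, without advancing time (a new reading comes with each control period).
- vision.read_camera(name): name is "scene" or "top" or "wrist"; returns (picture, depth): 420x560x3 uint8, blue, green, red; 420x560 float32, m along the optical axis (not along the pixel's ray), 0 where there is no reading.
- vision.calibration(name): a dict with "fx", "fy", "cx", "cy" (pixels), "rvec" (rotation vector, rad) and "tvec" (3), from world to camera coordinates, as OpenCV has them. Camera axes: x right, y down, z forward; pixel columns grow to the right and rows downward; lengths in m; the calibration is good to about 2 mm. The wrist camera is an equidistant fisheye: a pixel r from the principal point sees the ray r / f radians off the axis. A picture is of the moment at which its call begins: read the wrist's pose just before it. calibration takes no time and is no camera call; for the wrist camera it gives the pose at the moment of the call.
- arm.sign_off(): hands the job in, once; it reports no verdict.
The state is a dict: "time": time; "joint_pos": joint angles; "qd": joint speeds; "effort": joint torques, N m; "ee_pos": TCP position; "orientation": TCP orientation; "ft_force": force on the tool from outside, world axes, zero at the start; "ft_torque": the same for the moment, N m; "opening": finger opening in m.
Only numpy, scipy, OpenCV 4.12 (cv2) and the standard library are available. Lean on these libraries where they do the work, as an engineer would, in place of code of your own. Each camera call takes 0.05 s, during which the arm holds its last target. There are 200 camera calls.

## Working session

There is one attempt and no reset: what is moved stays moved. The work goes in short steps, Python scripts to look and compute and a tool call to move; the robot and the scene stay as the last step left them, time stands still between calls to the robot, and variables do not carry over. Pictures are saved under pics/ and viewed, about 8 in all and at most 12, crops included, and the job is handed in when it is done.

Besides the shell and the picture viewer there is one more tool, called after "Emit:" as a command line: name --argument value ..., lists and objects as JSON in quotes. apply_moves: Moves the arm, as the interface text tells. Its arguments: {"type":"object","properties":{"motion":{"type":"array","items":{"type":"object","properties":{"tx":{"type":"number"},"ty":{"type":"number"},"tz":{"type":"number"},"ax":{"type":"number"},"ay":{"type":"number"},"az":{"type":"number"},"grip":{"type":"number"}}}},"newtons":{"type":"number"}},"required":["motion"]}

```bash
mkdir -p pics; cat > h.py <<'E'
import numpy as np, cv2
from bench import arm, vision
def cam(n):
    c=vision.calibration(n); R=cv2.Rodrigues(np.array(c['rvec'],float))[0]; t=np.array(c['tvec'],float).ravel()
    return c,R,t
def ray(n,u,v,C=None):
    c,R,t=C or cam(n)
    x=(u-c['cx'])/c['fx'];y=(v-c['cy'])/c['fy']
    if n=='wrist':
        r=np.hypot(x,y); s=np.sin(r)/r if r>1e-9 else 1; d=np.array([x*s,y*s,np.cos(r)])
    else: d=np.array([x,y,1.])
    return -R.T@t, R.T@d
def onz(n,u,v,z,C=None):
    o,d=ray(n,u,v,C); return o+d*(z-o[2])/d[2]
def dep(n,u,v,D,C=None):
    o,d=ray(n,u,v,C); return o+d*D[int(round(v)),int(round(u))]
E
python3 - <<'E'
from h import *
for n in('top','scene'):
    p,d=vision.read_camera(n); cv2.imwrite(f'pics/{n}.png',p); np.save(f'{n}.npy',d); print(n,-cam(n)[1].T@cam(n)[2],vision.calibration(n))
print(arm.read_state())
E
```

```text
top [0.45860804 0.01284358 0.94205011] {'fx': 384.5045182328797, 'fy': 384.5045182328797, 'cx': 277.99674657905473, 'cy': 215.81855341774653, 'rvec': array([ 2.16930246, -2.20392963,  0.1400326 ]), 'tvec': array([-0.00808868,  0.54722688,  0.89354464])}
scene [ 0.1516361  -0.58076222  0.61969226] {'fx': 429.3682476741649, 'fy': 429.3682476741649, 'cx': 280.05325020271215, 'cy': 216.32710977400282, 'rvec': array([ 2.14560396, -0.67484655,  0.33756652]), 'tvec': array([-0.4603044 ,  0.25190932,  0.68480531])}
{'time': 0.1, 'joint_pos': array([1.01138423e+00, 2.59145811e-01, 2.08209419e-02, 1.33369188e+00,
       1.41221166e-05, 1.41820428e+00]), 'qd': array([ 1.72189946e-03, -1.94324031e-03,  7.57685827e-04,  8.87482525e-05,
       -1.34774230e-03,  3.17904296e-04]), 'effort': array([ 7.21165066e-03, -5.56688082e+01,  3.45072162e+01,  1.15308925e-02,
       -1.11101288e-04, -8.46893499e-06]), 'ee_pos': array([0.21749721, 0.50490593, 0.24171465]), 'orientation': array([-6.34545129e-01, -3.07639369e+00,  1.78884524e-03]), 'ft_force': array([-0.33487813, -0.78872822,  0.63404366]), 'ft_torque': array([-0.05335312,  0.0232787 , -0.00936597]), 'opening': 0.08541756123719435}
```

View pics/top.png

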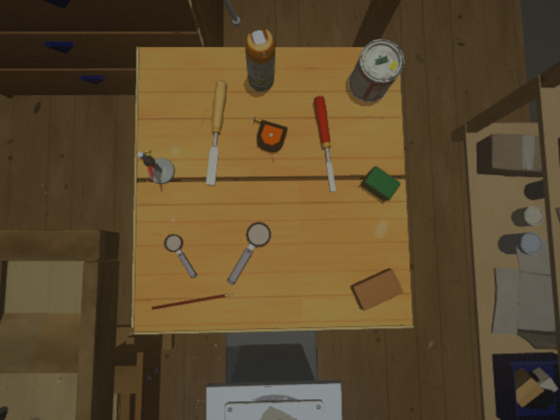

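View pics/scene.png

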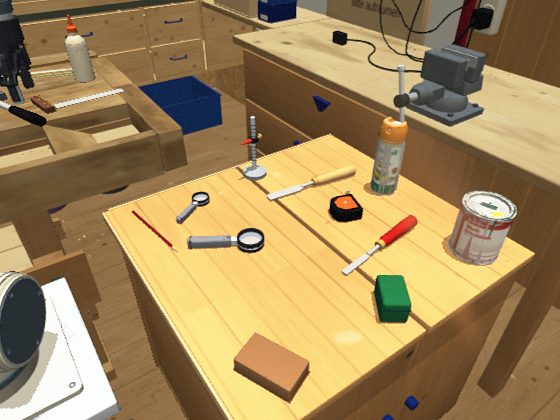

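Top view: larger loupe has its lens at (258,235) and handle end at (230,281). The smaller look-alike is at (173,242)–(195,275). The gauge at (160,170) stands beside the pale chisel, whose edge is at (211,183). The green box at (381,184) stands by the red chisel. I'll confirm all this in one enlarged crop.

```bash
python3 - <<'E'
from h import *
t=cv2.imread('pics/top.png');s=cv2.imread('pics/scene.png')
a=cv2.resize(t[140:290,135:285],(600,600),interpolation=cv2.INTER_CUBIC)[:, :]
b=cv2.resize(s[110:185,230:280],(200,300),interpolation=cv2.INTER_CUBIC)
c=cv2.resize(s[170:230,250:290],(200,300),interpolation=cv2.INTER_CUBIC)
cv2.imwrite('pics/c1.png',np.hstack([a,np.vstack([b,c])]))
D=np.load('top.npy')
for n,u,v,z in [('edge',211,183,.004),('rededge',333,189,.004),('lens',258.5,235,.022),('hend',230,281,.022),('box',381,184,.05),('s_lens',173,242,.01)]: print(n,onz('top',u,v,z),dep('top',u,v,D))
for n,im in(('top',t),('scene',s)):
    h=cv2.cvtColor(im,cv2.COLOR_BGR2HSV); m=((h[...,0]<6)|(h[...,0]>174))&(h[...,1]>150)&(h[...,2]>50)
    k,l,st,ce=cv2.connectedComponentsWithStats(m.astype(np.uint8))
    for i in range(1,k):
        if st[i][4]>2: print(n,st[i],ce[i])
E
```

```text
edge [0.63266256 0.14594683 0.004     ] [0.63178282 0.14527407 0.00874127]
rededge [ 0.61406963 -0.15509903  0.004     ] [ 0.61374257 -0.15474571  0.00597347]
lens [0.50209497 0.03050772 0.022     ] [0.50248706 0.03066698 0.01370468]
hend [0.39474616 0.09895789 0.022     ] [0.3946404  0.0991005  0.02047632]
box [ 0.61704027 -0.26158054  0.05      ] [ 0.61687181 -0.26128875  0.05094849]
s_lens [0.48911787 0.23594291 0.01      ] [0.48913069 0.23603668 0.00960828]
top [316  97  13  45 269] [322.31226766 118.16728625]
top [149 166   4  13  31] [150.41935484 171.03225806]
top [200 299   5   1   5] [202. 299.]
top [160 306   3   1   3] [161. 306.]
scene [463   0   4   5   7] [464.57142857   1.85714286]
scene [455   0  21  39 266] [465.14661654  16.60150376]
scene [458  31  10  16  50] [463.1  40. ]
scene [241 138  11   7  33] [247.06060606 141.21212121]
scene [132 211  40  36 109] [152.65137615 229.03669725]
scene [380 215  37  31 394] [398.18781726 229.73350254]
scene [494 221  18   8  55] [503.34545455 225.43636364]
scene [481 222   5   3   8] [483.25 223.  ]
scene [496 223   3   1   3] [497. 223.]
scene [489 225   3   4   9] [490.         226.66666667]
```

View pics/c1.png

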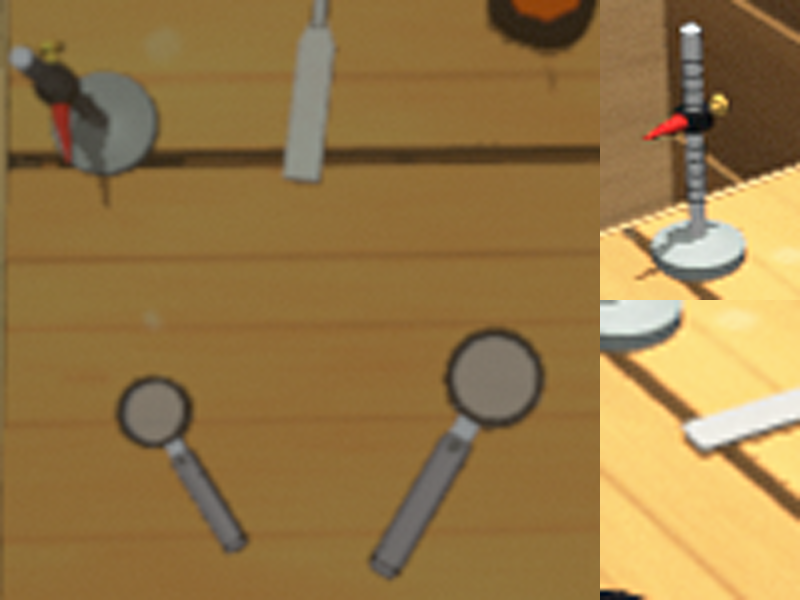

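The crop confirms the larger loupe: lens at crop (494,377), handle ends at (465,440) and (383,568). The pale edge's middle is at crop (303,178). The pointer tip is at crop (68,160) in the top view and (645,137) in the scene view. Next I triangulate the tip and edge.

```bash
python3 - <<'E'
from h import *
def tri(l):
    A=np.zeros((3,3));b=np.zeros(3);os=[]
    for n,u,v in l:
        o,d=ray(n,u,v);d/=np.linalg.norm(d);P=np.eye(3)-np.outer(d,d);A+=P;b+=P@o;os.append((P,o))
    x=np.linalg.solve(A,b);return x,[np.linalg.norm(P@(x-o)) for P,o in os]
tc=lambda a,b:('top',134.6+a/4,139.6+b/4)
sc=lambda a,b:('scene',229.6+(a-600)/4,109.6+b/4)
print('tip',tri([tc(68,160),sc(646,137)]))
print('posttop',tri([tc(21,57),sc(690,27)]))
print('foot',onz(*tc(104,123),.008))
ed=tri([tc(303,180),('scene',249.6+(692-600)/5+1,169.6+(443-300)/5)]);print('edge',ed, onz(*tc(303,180),.004), onz('scene',269.5,198.2,.004))
L=onz(*tc(494,377),.022);a=onz(*tc(464,438),.022);b=onz(*tc(383,568),.022)
print('lens',L,'h',a,b,np.linalg.norm(a-b),(a+b)/2,np.linalg.norm(L-(a+b)/2))
d=L-b;print('yaw',np.arctan2(d[1],d[0]),'grip from lens',L-.088*d/np.linalg.norm(d))
s=arm.read_state();print(cv2.Rodrigues(s['orientation'])[0])
E
```

```text
tip (array([0.62338367, 0.25934299, 0.10813909]), [np.float64(0.0011724509938766138), np.float64(0.0011724509938767582)])
posttop (array([0.66388628, 0.26631829, 0.1685913 ]), [np.float64(0.00010455192969566162), np.float64(0.0001045519296954386)])
foot [0.66471405 0.26807203 0.008     ]
edge (array([0.62980666, 0.14667749, 0.00501796]), [np.float64(0.001473939938329617), np.float64(0.0014739399383296747)]) [0.62869614 0.14753905 0.004     ] [0.6329919  0.14658952 0.004     ]
lens [0.50485864 0.03142862 0.022     ] h [0.46884268 0.04970373 0.022     ] [0.39333214 0.0981432  0.022     ] 0.08971190111462576 [0.43108741 0.07392346 0.022     ] 0.08513522473654458
yaw -0.5390911624491694 grip from lens [0.42933919 0.07660397 0.022     ]
[[-9.18383674e-01  3.95690526e-01 -6.59630630e-04]
 [ 3.95691025e-01  9.18383122e-01 -1.02689189e-03]
 [ 1.99462244e-04 -1.20409067e-03 -9.99999255e-01]]
```

Pale chisel edge is at (0.630, 0.147). The pointer tip is at z ≈ 0.106–0.108; the post top measured 168.6 against 166 mm, so there is a small upward bias. Sizes agree. Gauge to pale edge is about 0.126 m. Moving above the handle, grasping about 66 mm from the lens.

Emit:
apply_moves --motion '[{"az": 0.12, "grip": 0}, {"tx": -34, "ty": -21, "az": 0.01}, {"tx": -34, "ty": -21}, {"tx": -34, "ty": -21}, {"tx": -34, "ty": -21}]' --newtons 60

```text
invalid input
```

Emit:
apply_moves --motion '[{"tx": -34, "ty": -21}, {"tx": -34, "ty": -21}, {"tx": -34, "ty": -21}, {"tx": -34, "ty": -21}, {"tx": -34, "ty": -21}]'

```text
invalid input
```

```bash
cat >> h.py <<'E'
def goto(p,yaw):
    "tool-frame mm / rad from the present pose to world p with the handle direction (-tool x) at yaw"
    s=arm.read_state();R=cv2.Rodrigues(s['orientation'])[0]
    x=-np.array([np.cos(yaw),np.sin(yaw),0]);z=np.array([0,0,-1.]);Rt=np.c_[x,np.cross(z,x),z]
    print(s['time'],s['ee_pos'],'t mm',np.round(R.T@(np.array(p)-s['ee_pos'])*1000,1),'rot',np.round(cv2.Rodrigues(R.T@Rt)[0].ravel(),3),'F',np.round(s['ft_force'],1),'open',s['opening'])
E
python3 -c "
from h import *
goto([.448,.0653,.15],-.539)"
```

```text
0.1 [0.21749721 0.50490593 0.24171465] t mm [-385.7 -312.4   92. ] rot [-0.001 -0.     0.132] F [-0.3 -0.8  0.6] open 0.08541756123719435
```

Emit:
apply_moves --motion '[{"tx": 0, "ty": 0, "tz": 0, "ax": 0, "ay": 0, "az": 0.12, "grip": 0}, {"tx": -34, "ty": -21, "tz": 0, "ax": 0, "ay": 0, "az": 0.01, "grip": 0}, {"tx": -34, "ty": -21, "tz": 0, "ax": 0, "ay": 0, "az": 0, "grip": 0}, {"tx": -34, "ty": -21, "tz": 0, "ax": 0, "ay": 0, "az": 0, "grip": 0}, {"tx": -34, "ty": -21, "tz": 0, "ax": 0, "ay": 0, "az": 0, "grip": 0}]' --newtons 60

```text
time: 0.52
ee_pos: [0.2895, 0.3636, 0.2383]
orientation: [-0.832, -3.026, 0.007]
ft_force: [1.3, 0.6, 0.2]
opening: 0.0859
```

Emit:
apply_moves --motion '[{"tx": -34, "ty": -21, "tz": 0, "ax": 0, "ay": 0, "az": 0, "grip": 0}, {"tx": -34, "ty": -21, "tz": 0, "ax": 0, "ay": 0, "az": 0, "grip": 0}, {"tx": -34, "ty": -21, "tz": 0, "ax": 0, "ay": 0, "az": 0, "grip": 0}, {"tx": -34, "ty": -21, "tz": 0, "ax": 0, "ay": 0, "az": 0, "grip": 0}, {"tx": -34, "ty": -21, "tz": 0, "ax": 0, "ay": 0, "az": 0, "grip": 0}]'

```text
time: 0.93
ee_pos: [0.3828, 0.1777, 0.2376]
orientation: [-0.827, -3.026, 0.008]
ft_force: [1.4, 0.9, 0.0]
opening: 0.0854
```

```bash
python3 -c "
from h import *
goto([.448,.0653,.15],-.539)"
```

```text
0.9333 [0.38277572 0.17766805 0.23763492] t mm [-113.5  -63.    87.7] rot [-0.006 -0.003  0.005] F [1.4 0.9 0. ] open 0.0854252430305688
```

Emit:
apply_moves --motion '[{"tx": -30, "ty": -16, "tz": 18, "ax": 0, "ay": 0, "az": 0.005, "grip": 0}, {"tx": -30, "ty": -16, "tz": 18, "ax": 0, "ay": 0, "az": 0, "grip": 0}, {"tx": -30, "ty": -16, "tz": 18, "ax": 0, "ay": 0, "az": 0, "grip": 0}, {"tx": -23, "ty": -15, "tz": 18, "ax": 0, "ay": 0, "az": 0, "grip": 0}, {"tx": 0, "ty": 0, "tz": 0, "ax": 0, "ay": 0, "az": 0, "grip": 0}]'

```text
time: 1.35
ee_pos: [0.4521, 0.0534, 0.1637]
orientation: [0.846, 3.025, -0.007]
ft_force: [0.4, 0.8, 0.9]
opening: 0.0853
```

```bash
python3 - <<'E'
from h import *
goto([.448,.0653,.013],-.539)
C=cam('wrist');p,d=vision.read_camera('wrist');cv2.imwrite('pics/w1.png',p);np.save('w1.npy',d);np.save('w1C.npy',np.array([C],dtype=object),allow_pickle=True)
print(C)
E
```

```text
1.35 [0.45207471 0.05338953 0.16372286] t mm [  9.9   8.7 150.7] rot [-0.004  0.001 -0.006] F [0.4 0.8 0.9] open 0.08533261903289834
({'fx': 325.19226210127806, 'fy': 325.19226210127806, 'cx': 273.0479098777258, 'cy': 206.86445191635093, 'rvec': array([-2.48212132, -1.39849875, -0.22287456]), 'tvec': array([-0.27843247, -0.35748893,  0.19335401])}, array([[ 0.51867832,  0.85495863, -0.00430636],
       [ 0.81126749, -0.49056996,  0.31809773],
       [ 0.26984783, -0.16848401, -0.94804815]]), array([-0.27843247, -0.35748893,  0.19335401]))
```

View pics/w1.png

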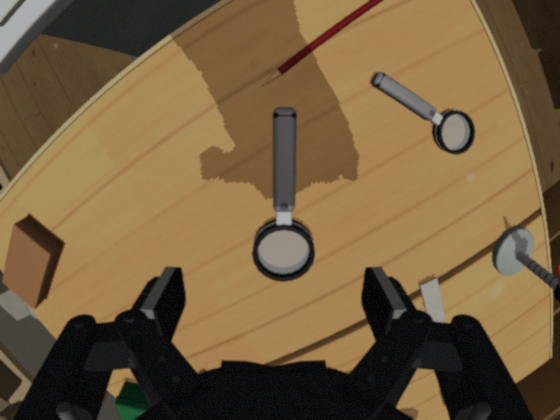

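The wrist picture shows the large loupe's handle from (284.5,108) to (284.5,206) and its lens at (283,249). The pale blade's edge is near (429,279).

```bash
python3 - <<'E'
from h import *
C=np.load('w1C.npy',allow_pickle=True)[0];C=(C[0],np.array(C[1],float),np.array(C[2],float))
f=lambda u,v,z:onz('wrist',u,v,z,C)
a=f(284.5,206,.022);b=f(284.5,109,.022);L=f(283,249,.022)
print(a,b,np.linalg.norm(a-b),L,np.linalg.norm(L-(a+b)/2),'edge',f(429,279,.004))
d=a-b;y=np.arctan2(d[1],d[0]);g=(a+b)/2+.022*np.array([np.cos(y),np.sin(y),0]);print(y,g)
g[2]=.10;goto(g,y)
E
```

```text
[0.46476848 0.0557068  0.022     ] [0.39188251 0.09915025 0.022     ] 0.08485103727083178 [0.5005092 0.0330088 0.022    ] 0.08475611900130688 edge [0.63096468 0.15020233 0.004     ]
-0.5375076764379004 [0.44722322 0.0661646  0.022     ]
1.4 [0.45156793 0.05473706 0.16491348] t mm [ 9.7  7.8 64.9] rot [-0.004  0.001 -0.008] F [-0.7  0.3  0.7] open 0.08555460572007248
```

Emit:
apply_moves --motion '[{"tx": 5, "ty": 4, "tz": 25, "ax": 0, "ay": 0, "az": -0.008, "grip": 0}, {"tx": 5, "ty": 4, "tz": 25, "ax": 0, "ay": 0, "az": 0, "grip": 0}, {"tx": 0, "ty": 0, "tz": 25, "ax": 0, "ay": 0, "az": 0, "grip": 0}, {"tx": 0, "ty": 0, "tz": 25, "ax": 0, "ay": 0, "az": 0, "grip": 0}, {"tx": 0, "ty": 0, "tz": 0, "ax": 0, "ay": 0, "az": 0, "grip": 0}]'

```text
time: 1.82
ee_pos: [0.4474, 0.0685, 0.0643]
orientation: [0.834, 3.024, -0.003]
ft_force: [-1.7, -0.1, -0.6]
opening: 0.0854
```

```bash
python3 -c "
from h import *
goto([.447,.066,.014],-.538)"
```

```text
1.8167 [0.44741991 0.06852029 0.06425888] t mm [-0.7 -2.4 50.3] rot [-0.001  0.004 -0.   ] F [-1.7 -0.1 -0.6] open 0.08542249192508537
```

Emit:
apply_moves --motion '[{"tx": -0.7, "ty": -2.4, "tz": 20, "ax": 0, "ay": 0.004, "az": 0, "grip": 0}, {"tx": 0, "ty": 0, "tz": 18, "ax": 0, "ay": 0, "az": 0, "grip": 0}, {"tx": 0, "ty": 0, "tz": 10, "ax": 0, "ay": 0, "az": 0, "grip": 0}, {"tx": 0, "ty": 0, "tz": 2, "ax": 0, "ay": 0, "az": 0, "grip": 0}, {"tx": 0, "ty": 0, "tz": 0, "ax": 0, "ay": 0, "az": 0, "grip": 0}]'

```text
time: 2.23
ee_pos: [0.448, 0.0695, 0.0181]
orientation: [0.828, 3.028, 0.001]
ft_force: [0.3, 0.4, -0.6]
opening: 0.0851
```

```bash
python3 -c "
from h import *
goto([.447,.066,.014],-.538)"
```

```text
2.2333 [0.4479976  0.06946619 0.01808382] t mm [-0.9 -3.5  4.1] rot [0.002 0.003 0.004] F [ 0.3  0.4 -0.6] open 0.08510489929431286
```

Emit:
apply_moves --motion '[{"tx": -0.5, "ty": -3.5, "tz": 3.5, "ax": 0, "ay": 0, "az": 0, "grip": 0.3}, {"tx": 0, "ty": 0, "tz": 0, "ax": 0, "ay": 0, "az": 0, "grip": 1}, {"tx": 0, "ty": 0, "tz": 0, "ax": 0, "ay": 0, "az": 0, "grip": 1}, {"tx": 0, "ty": 0, "tz": 0, "ax": 0, "ay": 0, "az": 0, "grip": 1}, {"tx": 0, "ty": 0, "tz": 0, "ax": 0, "ay": 0, "az": 0, "grip": 1}]' --newtons 60

```text
time: 2.65
ee_pos: [0.4488, 0.0666, 0.0188]
orientation: [0.824, 3.022, 0.004]
ft_force: [-0.7, 0.1, 0.6]
opening: 0.0259
```

Emit:
apply_moves --motion '[{"tx": 0, "ty": 0, "tz": 0, "ax": 0, "ay": 0, "az": 0, "grip": 1}, {"tx": 0, "ty": 0, "tz": 0, "ax": 0, "ay": 0, "az": 0, "grip": 1}, {"tx": 0, "ty": 0, "tz": 0, "ax": 0, "ay": 0, "az": 0, "grip": 1}, {"tx": 0, "ty": 0, "tz": 0, "ax": 0, "ay": 0, "az": 0, "grip": 1}, {"tx": 0, "ty": 0, "tz": 0, "ax": 0, "ay": 0, "az": 0, "grip": 1}]'

```text
time: 3.07
ee_pos: [0.449, 0.0666, 0.0195]
orientation: [0.825, 3.022, 0.004]
ft_force: [-0.1, 0.6, -1.2]
opening: 0.0187
```

```bash
python3 -c "
from h import *
goto([.447,.066,.06],-.538)"
```

```text
3.0667 [0.4489537  0.06656606 0.01953676] t mm [  1.1  -1.3 -40.5] rot [0.005 0.008 0.005] F [-0.1  0.6 -1.2] open 0.018687074473365897
```

Emit:
apply_moves --motion '[{"tx": 0, "ty": 0, "tz": -8, "ax": 0, "ay": 0, "az": 0, "grip": 1}, {"tx": 0, "ty": 0, "tz": -15, "ax": 0, "ay": 0, "az": 0, "grip": 1}, {"tx": 0, "ty": 0, "tz": -20, "ax": 0, "ay": 0, "az": 0, "grip": 1}, {"tx": 0, "ty": 0, "tz": -20, "ax": 0, "ay": 0, "az": 0, "grip": 1}, {"tx": 0, "ty": 0, "tz": -20, "ax": 0, "ay": 0, "az": 0, "grip": 1}]'

```text
time: 3.48
ee_pos: [0.4449, 0.0666, 0.1031]
orientation: [-0.827, -3.03, -0.0]
ft_force: [0.9, 1.3, -1.7]
opening: 0.0184
```

```bash
python3 - <<'E'
from h import *
goto([.565,.147,.13],0)
C=cam('wrist');p,d=vision.read_camera('wrist');q,e=vision.read_camera('scene')
cv2.imwrite('pics/w2.png',np.hstack([p[80:380,150:450],q[100:400,130:430]]));np.save('w2.npy',d)
L=dep('wrist',283,249,d,C);print(L)
E
```

```text
3.4833 [0.44487626 0.06657141 0.10314372] t mm [-62.6 130.3 -26.9] rot [ 0.    -0.    -0.533] F [ 0.9  1.3 -1.7] open 0.01840320376101854
[0.4297044  0.07937739 0.10832852]
```

View pics/w2.png

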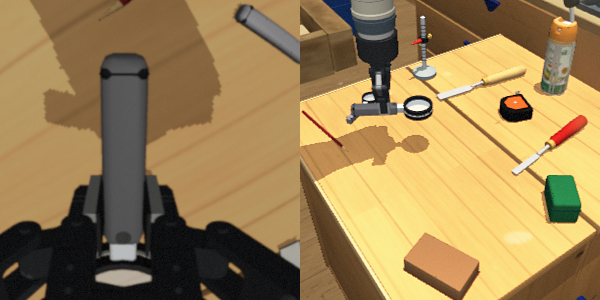

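Loupe is held, off the surface and looks level. The wrist view shows the handle between the pads, at crop u≈123. In the scene view the lens is at crop (418,107). Rotating the handle to point along +x, then carrying it across.

Emit:
apply_moves --motion '[{"tx": 0, "ty": 0, "tz": -6, "ax": 0, "ay": 0, "az": -0.09, "grip": 1}, {"tx": 0, "ty": 0, "tz": -6, "ax": 0, "ay": 0, "az": -0.11, "grip": 1}, {"tx": 0, "ty": 0, "tz": -6, "ax": 0, "ay": 0, "az": -0.11, "grip": 1}, {"tx": 0, "ty": 0, "tz": -6, "ax": 0, "ay": 0, "az": -0.11, "grip": 1}, {"tx": 0, "ty": 0, "tz": 0, "ax": 0, "ay": 0, "az": -0.1, "grip": 1}]'

```text
time: 4.0
ee_pos: [0.4456, 0.0666, 0.1296]
orientation: [-0.009, 3.137, 0.0]
ft_force: [-0.7, -0.7, -1.9]
opening: 0.0183
```

```bash
python3 -c "
from h import *
goto([.565,.147,.12],0)"
```

```text
4.0 [0.44557854 0.06657528 0.12958484] t mm [-119.9   79.7   10.1] rot [0.    0.005 0.006] F [-0.7 -0.7 -1.9] open 0.018328549165049304
```

Emit:
apply_moves --motion '[{"tx": -15, "ty": 10, "tz": 0, "ax": 0, "ay": 0, "az": 0.006, "grip": 1}, {"tx": -27, "ty": 18, "tz": 0, "ax": 0, "ay": 0, "az": 0, "grip": 1}, {"tx": -27, "ty": 18, "tz": 0, "ax": 0, "ay": 0, "az": 0, "grip": 1}, {"tx": -24, "ty": 16, "tz": 0, "ax": 0, "ay": 0, "az": 0, "grip": 1}, {"tx": -10, "ty": 7, "tz": 0, "ax": 0, "ay": 0, "az": 0, "grip": 1}]'

```text
time: 4.42
ee_pos: [0.5481, 0.1375, 0.1284]
orientation: [-0.007, 3.14, -0.001]
ft_force: [-0.1, -0.5, -1.6]
opening: 0.0182
```

```bash
python3 - <<'E'
from h import *
goto([.565,.147,.12],0)
C=cam('wrist');w,wd=vision.read_camera('wrist');p,d=vision.read_camera('top');q,e=vision.read_camera('scene')
np.save('td.npy',d);np.save('sd.npy',e);cv2.imwrite('pics/t3f.png',p);cv2.imwrite('pics/s3f.png',q)
cv2.imwrite('pics/m3.png',np.hstack([cv2.resize(p[140:240,140:240],(400,400),interpolation=cv2.INTER_CUBIC),cv2.resize(q[110:210,210:310],(400,400),interpolation=cv2.INTER_CUBIC)]))
P=np.array([dep('wrist',u,v,wd,C) for v in range(170,285,5) for u in(267,273,279)])
print(P[::9]);c=P.mean(0);n=np.linalg.svd(P-c)[2][2];print('normal handle top',n)
E
```

```text
4.4167 [0.54812987 0.13751982 0.12837543] t mm [-16.9   9.4   8.4] rot [-0.001  0.001  0.005] F [-0.1 -0.5 -1.6] open 0.018205588117755293
[[0.49344329 0.13390703 0.13284728]
 [0.499849   0.13389089 0.13214521]
 [0.50645966 0.13387213 0.13149957]
 [0.51298441 0.13386714 0.13178823]
 [0.51976392 0.13385547 0.13193497]
 [0.52586107 0.13387745 0.13406162]
 [0.53269434 0.13387125 0.13493231]
 [0.54122212 0.13381288 0.13337296]]
normal handle top [ 0.04931051  0.00154251 -0.99878231]
```

View pics/m3.png

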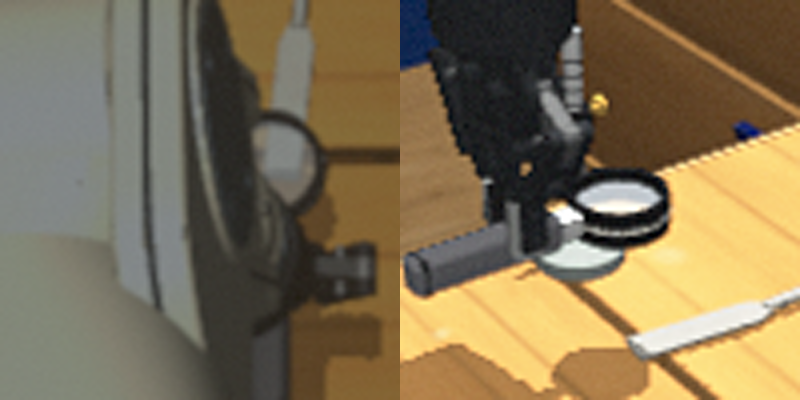

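The top view shows the rim at crop centre about (270,162) over the blade. The scene view shows the rim's upper edge centred near (619,193), with the white line visible at the front near (625,228). The loupe looks level.

```bash
python3 - <<'E'
from h import *
goto([.566,.149,.12],0)
sc=lambda a,b:('scene',209.6+(a-400)/4,109.6+b/4); tc=lambda a,b:('top',139.6+a/4,139.6+b/4)
for z in(.12,.13,.14): print(z,onz(*sc(619,193),z),onz(*tc(270,162),z))
# rim points from scene depth: dark pixels around the lens -> world
e=np.load('sd.npy');q=cv2.imread('pics/s3f.png')
P=[]
for v in range(148,176):
    for u in range(248,280):
        x=dep('scene',u,v,e)
        if .09<x[2]<.16 and x[0]>.57 : P.append([*x,u,v,q[v,u].mean()])
P=np.array(P);dk=P[:,5]<70;X=P[dk]
print(len(X),'z pct',np.percentile(X[:,2],[2,10,50,90,98]),'x',np.percentile(X[:,0],[1,99]),'y',np.percentile(X[:,1],[1,99]))
T=X[X[:,2]>np.percentile(X[:,2],60)]
A=np.c_[2*T[:,:2],np.ones(len(T))];s=np.linalg.lstsq(A,(T[:,:2]**2).sum(1),rcond=None)[0];print('circle',s[:2],np.sqrt(s[2]+s[:2]@s[:2]))
W=P[(P[:,5]>110)&(P[:,4]>164)&(P[:,0]>.59)];print('white',np.round(W[:,:5],3)[::2])
E
```

```text
4.5667 [0.54566335 0.13631805 0.12798179] t mm [-20.4  12.6   7.9] rot [-0.001 -0.001  0.005] F [-0.3 -0.6 -1.1] open 0.018134959110840995
0.12 [0.6227703  0.15052242 0.12      ] [0.61757182 0.13785106 0.12      ]
0.13 [0.61334181 0.13588772 0.13      ] [0.61563807 0.13633038 0.13      ]
0.14 [0.60391332 0.12125302 0.14      ] [0.61370432 0.1348097  0.14      ]
218 z pct [0.11258292 0.11520681 0.127496   0.13161911 0.13286065] x [0.58423613 0.63983956] y [0.10500098 0.1625749 ]
circle [0.61232836 0.13377182] 0.027404921912125187
white [[6.30e-01 1.09e-01 1.19e-01 2.77e+02 1.65e+02]
 [6.19e-01 1.05e-01 1.22e-01 2.74e+02 1.66e+02]
 [6.03e-01 1.06e-01 1.24e-01 2.68e+02 1.67e+02]
 [6.09e-01 1.07e-01 1.22e-01 2.70e+02 1.67e+02]
 [6.13e-01 1.05e-01 1.21e-01 2.72e+02 1.67e+02]
 [5.90e-01 1.19e-01 1.20e-01 2.60e+02 1.68e+02]
 [5.93e-01 1.11e-01 1.22e-01 2.63e+02 1.68e+02]
 [5.97e-01 1.09e-01 1.22e-01 2.65e+02 1.68e+02]
 [6.04e-01 1.11e-01 1.19e-01 2.67e+02 1.68e+02]
 [6.07e-01 1.07e-01 1.20e-01 2.69e+02 1.68e+02]
 [6.23e-01 1.08e-01 1.11e-01 2.75e+02 1.69e+02]
 [6.19e-01 1.06e-01 1.11e-01 2.74e+02 1.70e+02]
 [6.14e-01 1.06e-01 1.10e-01 2.72e+02 1.71e+02]
 [5.95e-01 1.15e-01 1.10e-01 2.63e+02 1.72e+02]
 [6.00e-01 1.10e-01 1.10e-01 2.66e+02 1.72e+02]]
```

Lens centre now (0.6123, 0.1338, 0.121); the methods agree. I'll cross-check the pointer height by depth.

```bash
python3 - <<'E'
from h import *
for n,us,vs in(('scene',range(240,254),range(136,147)),('top',range(147,156),range(163,184))):
    D=np.load(n+'.npy');im=cv2.imread(f'pics/{n}.png')
    for v in vs:
        for u in us:
            b,g,r=map(int,im[v,u])
            if r>2.2*g and r>80: 
                x=dep(n,u,v,D)
                if .05<x[2]<.15: print(n,u,v,np.round(x,4))
E
```

```text
scene 249 138 [0.6528 0.267  0.1125]
scene 250 138 [0.6525 0.2614 0.115 ]
scene 249 139 [0.651  0.2641 0.1115]
scene 250 139 [0.6526 0.2619 0.1119]
scene 251 139 [0.655  0.2609 0.1117]
scene 247 140 [0.6443 0.2629 0.1112]
scene 248 140 [0.6472 0.2628 0.1104]
scene 249 140 [0.6496 0.2619 0.1101]
scene 250 140 [0.6529 0.2626 0.1088]
scene 251 140 [0.6552 0.2616 0.1085]
scene 245 141 [0.6375 0.2613 0.1111]
scene 246 141 [0.6406 0.2617 0.11  ]
scene 247 141 [0.6429 0.2606 0.1098]
scene 248 141 [0.6456 0.2604 0.1091]
scene 249 141 [0.6479 0.2592 0.1089]
scene 250 141 [0.6514 0.2602 0.1074]
scene 251 141 [0.6559 0.2628 0.105 ]
scene 244 142 [0.6354 0.263  0.1082]
scene 245 142 [0.6367 0.2602 0.109 ]
scene 246 142 [0.6384 0.2582 0.1094]
scene 247 142 [0.6421 0.2595 0.1077]
scene 248 142 [0.6435 0.2569 0.1084]
scene 249 142 [0.6488 0.2611 0.105 ]
scene 250 142 [0.6494 0.2571 0.1066]
scene 243 143 [0.63   0.2588 0.1088]
scene 244 143 [0.6325 0.2581 0.1084]
scene 245 143 [0.6354 0.2581 0.1075]
scene 246 143 [0.6385 0.2586 0.1064]
scene 247 143 [0.6402 0.2565 0.1068]
scene 241 144 [0.6244 0.259
[... 430 characters left out ...]
66]
top 151 168 [0.6481 0.2616 0.108 ]
top 149 169 [0.6455 0.2653 0.11  ]
top 150 169 [0.6456 0.2633 0.1094]
top 151 169 [0.6459 0.2617 0.1077]
top 149 170 [0.6437 0.2658 0.1081]
top 150 170 [0.6431 0.263  0.1104]
top 151 170 [0.6443 0.2624 0.1049]
top 149 171 [0.6422 0.2668 0.1048]
top 150 171 [0.6411 0.2632 0.1096]
top 151 171 [0.6411 0.261  0.1095]
top 150 172 [0.6397 0.2642 0.106 ]
top 151 172 [0.6392 0.2615 0.1079]
top 150 173 [0.6373 0.2639 0.1069]
top 151 173 [0.6374 0.262  0.1062]
top 150 174 [0.635  0.2638 0.1072]
top 151 174 [0.6351 0.2619 0.1065]
top 151 175 [0.633 0.262 0.106]
top 151 176 [0.6303 0.2613 0.1082]
top 151 177 [0.6279 0.2609 0.1093]
top 151 179 [0.6238 0.2614 0.1074]
```

Emit:
apply_moves --motion '[{"tx": -6, "ty": 4, "tz": 4, "ax": 0, "ay": 0, "az": 0, "grip": 1}, {"tx": -6, "ty": 4, "tz": 4, "ax": 0, "ay": 0, "az": 0, "grip": 1}, {"tx": -4, "ty": 3, "tz": 3, "ax": 0, "ay": 0, "az": 0, "grip": 1}, {"tx": -2, "ty": 2, "tz": 2, "ax": 0, "ay": 0, "az": 0, "grip": 1}, {"tx": 0, "ty": 0, "tz": 0, "ax": 0, "ay": 0, "az": 0, "grip": 1}]'

```text
time: 4.98
ee_pos: [0.5621, 0.1487, 0.113]
orientation: [0.005, -3.138, 0.003]
ft_force: [-0.4, 0.0, -0.6]
opening: 0.0187
```

```bash
python3 -c "
from h import *
goto([.5635,.150,.114],0)"
```

```text
4.9833 [0.56207434 0.14866101 0.11299483] t mm [-1.4  1.3 -1. ] rot [-0.002 -0.004  0.003] F [-0.4  0.  -0.6] open 0.018675441128863553
```

Emit:
apply_moves --motion '[{"tx": -1.4, "ty": 1.3, "tz": -1, "ax": 0, "ay": 0, "az": 0, "grip": 1}, {"tx": 0, "ty": 0, "tz": 0, "ax": 0, "ay": 0, "az": 0, "grip": 1}, {"tx": 0, "ty": 0, "tz": 0, "ax": 0, "ay": 0, "az": 0, "grip": 1}, {"tx": 0, "ty": 0, "tz": 0, "ax": 0, "ay": 0, "az": 0, "grip": 1}, {"tx": 0, "ty": 0, "tz": 0, "ax": 0, "ay": 0, "az": 0, "grip": 1}]'

```text
time: 5.4
ee_pos: [0.5631, 0.1496, 0.1144]
orientation: [0.004, -3.138, 0.003]
ft_force: [-1.5, 0.1, -0.9]
opening: 0.0186
```

```bash
python3 - <<'E'
from h import *
for i in range(3): p,d=vision.read_camera('top')
q,e=vision.read_camera('scene')
goto([.5635,.150,.114],0)
P=[]
for v in range(140,190):
    for u in range(240,300):
        x=dep('scene',u,v,e)
        if .085<x[2]<.13 and .595<x[0]<.67 and .1<x[1]<.19 and q[v,u].mean()<70: P.append(x)
X=np.array(P);print(len(X),'z',np.percentile(X[:,2],[2,10,50,90,98]))
T=X[X[:,2]>np.percentile(X[:,2],60)]
s=np.linalg.lstsq(np.c_[2*T[:,:2],np.ones(len(T))],(T[:,:2]**2).sum(1),rcond=None)[0];print('circle',s[:2],np.sqrt(s[2]+s[:2]@s[:2]))
A=np.linalg.lstsq(np.c_[T[:,:2],np.ones(len(T))],T[:,2],rcond=None)[0];print('slope',A[:2])
cv2.imwrite('pics/m4.png',np.hstack([cv2.resize(p[140:240,140:240],(400,400),interpolation=cv2.INTER_CUBIC),cv2.resize(q[110:210,210:310],(400,400),interpolation=cv2.INTER_CUBIC)]))
E
```

```text
5.6 [0.56312651 0.14969287 0.1143162 ] t mm [-0.4  0.3  0.3] rot [-0.002 -0.004  0.003] F [-0.6  0.7 -1. ] open 0.018267723990028413
197 z [0.099091   0.10193591 0.11398162 0.11804453 0.11941474]
circle [0.62824318 0.14659954] 0.027505209531296843
slope [-0.00589959 -0.01527032]
```

View pics/m4.png

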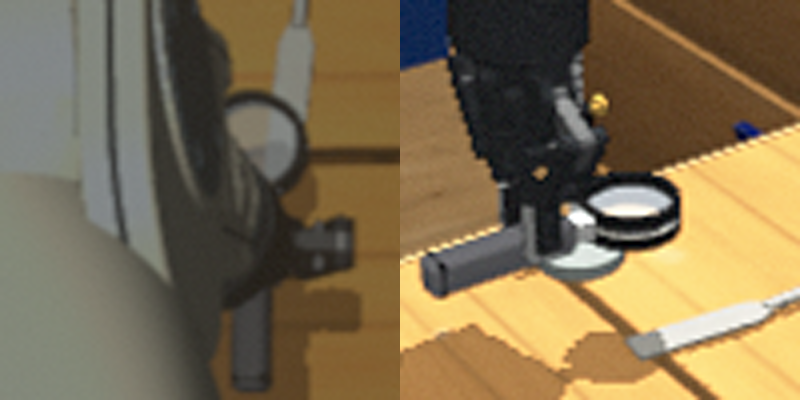

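Lens centre measures (0.628, 0.147, about 0.1075), against edge (0.630, 0.147) and pointer z ≈ 0.1075. The rim slope is under 0.02 and the arm is still. The picture shows the rim over the blade end, clear of everything.

```bash
python3 -c "
from bench import arm
s=arm.read_state();print(s['time'],s['qd'],s['opening']);arm.sign_off()"
```

```text
Traceback (most recent call last):
ValueError: time passes only in moves, steps and waits
```

```bash
python3 -c "
from bench import arm
print(arm.sign_off())"
```

```text
the job is handed in; nothing more can be done
None
```

I picked up the larger loupe and held it level over the pale chisel's cutting edge, the chisel beside the gauge. I handed the job in at about 5.6 s; no verdict is reported.

| Last check | Measured | Target |
|---|---|---|
| Lens centre, horizontal | (0.628, 0.147) m | edge at (0.630, 0.147) m, about 2 mm off |
| Lens height (white line) | about 0.1075 m | pointer tip at 0.106–0.108 m |
| Rim slope | under 0.02 rad | under 0.12 rad |

- **Touching and grip:** the final picture shows the loupe well clear of the chisels; I saw no contact with the gauge or the green box. The wrist force showed only a light load, about 1 N. The fingers read 18.3 mm open on the 20 mm handle.
- **Disagreements:** the two cameras put the edge about 4 mm apart along x. The rim circle fitted from the depth image came out at 27.5 mm radius instead of 30 mm. Both are well inside the 15 mm allowed.
- **Failed check:** a last read of joint speeds just before handing in was refused ("time passes only in moves"). Stillness therefore rests on the earlier readings, where the tool moved about 0.1 mm over 0.2 s.

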